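# Set and lock the paper stop of the desk trimmer

## Robot

A 6-joint arm with a two-finger parallel gripper is mounted at the origin on a cart in front of the work surface, level with it; the furniture and walls round the work are solid. World frame = base frame: x ahead of the robot, y to its left, z up, the work surface at z = 0. Lengths are in mm, angles in degrees, forces in N, time in s.
With the tool pointing down it reaches from about 350 to 850 mm from the base axis. Payload 8.1 kg.
Tool frame: the origin (TCP) lies midway between the tips of the shut fingers; the grasp point (between the pads) lies 19 mm behind it; z points along the fingers, y is the line along which they close (so a half turn about z gives the same grasp; the last joint's range is limited). The gripper opens to 85 mm and grips with 20 to 120 N. Pads are 22 mm wide; open, the fingers measure 114 mm over their backs; the gripper's body (76 mm by 85 mm) begins 54 mm behind the grasp point. The pads swing forward as they close: fully open they stand 13 mm farther back than shut.
Start: joints at [-77.315, 7.471, 85.268, -0, 87.261, -4.893], TCP at [181.226, -571.981, 231.292] pointing down, gripper open.
Joint ranges: [-169.43, 169.43], [-51.17, 129.36], [1.28, 143.12], [-76.62, 256.62], [0, 156.53], [-152.29, 152.29]. Speed limits (degrees/s): [136.94, 136.94, 159.86, 180, 180, 180].

## Interface

Orientations are given as [roll, pitch, yaw] about the fixed x, y, z axes, in that order (R = Rz(yaw) Ry(pitch) Rx(roll)).
In Python, from bench import r gives the robot as it stands. The module is installed in compiled form; this text tells all that it offers.
- The arm moves only by the tool jog_arm, never from a script. Its argument "rows" is a list of rows, each a list of 2 entries, a list of its own where there are three numbers: the shift along the tool's x, y, z in mm, then the turn, a rotation vector about the tool's x, y, z in rad. A call has 1 to 10 rows; each row is the pose to reach, as a shift and turn from the pose commanded when the call began, along the tool's axes at that moment; what a row does not reach only later rows make up. A row lasts 1/10 s, in which the tool goes at most 50 mm and 8.59 degrees, less where a joint would pass 70% of its speed; a pose out of reach is approached as far as the arm can. A call with a gripper value outside its range is refused whole. "grip" is the finger opening in mm, from 0 to 85.4, set as the call begins (left out, the last holds). The fingers move at their own pace and stop on an object; "force" is the grip in N (left out, the last holds). Time passes only in rows, so rows that repeat a pose let the fingers close. It gives the time, the measured TCP pose, the force, the opening and the grip force at its end, in the units of the state.
- r.sense(): the state, without advancing time (a new reading comes with each control period).
- r.snapshot(name): name is "scene" or "side" or "wrist"; returns (picture, depth): 384x512x3 uint8, blue, green, red; 384x512 float32, mm along the optical axis (not along the pixel's ray), 0 where there is no reading.
- r.camera_params(name): a dict with "fx", "fy", "cx", "cy" (pixels), "dist_coeffs" ([k1, k2, p1, p2, k3] as OpenCV has them; the pictures are not rectified), "pose" (4x4, takes a point from camera to world coordinates); the wrist camera has in their place "tool_from_camera" (4x4, takes a point from camera to tool coordinates, whose origin is the TCP and whose axes are the flange's). Camera axes: x right, y down, z forward; pixel columns grow to the right and rows downward; lengths in mm; the calibration is good to about 2 mm. A picture is of the moment at which its call begins: read the wrist's pose just before it. camera_params takes no time and is no camera call.
- r.hand_in(): hands the job in; it is judged then, once.
The state is a dict: "time": time; "joint_pos": joint angles; "qd": joint speeds; "joint_efforts": joint torques, N m; "tool_pos": TCP position; "tcp_rot": TCP orientation; "ft_force": force on the tool from outside, world axes, zero at the start; "wrist_torque": the same for the moment, N m; "finger_gap": finger opening in mm; "grip_force": force on a finger pad.
Only numpy, scipy, OpenCV 4.12 (cv2) and the standard library are available. Lean on these libraries where they do the work, as an engineer would, in place of code of your own. Each camera call takes 0.05 s, during which the arm holds its last target. There are 200 camera calls.

## Task

On the desk trimmer, push the black paper stop along its rail with your fingertips until it clicks into the notch of the orange index clip, and do not run past the notch. Then press the green button on top of the stop fully down to lock it. Only push and press: never take the stop between the fingers, and leave the orange clip and the things lying round the trimmer where they are.

Things in the scene. Friction and masses are not known exactly. Their poses are not given: they have to be found in the camera images.
- trimmer: fixed desk paper trimmer: grey bed 135x330x12 mm (x -105 to 30, y -175 to 155 mm), an aluminium rail along its far side (32 mm wide, top 22 mm above the desk), a dark cutter bar (38 mm high at most) at its -y end. Origin on the desk under the rail's middle line. y axis: along the rail, the way the stop is to be pushed, from cutter bar to orange clip; z up
- paper_stop (a joint): travel of the black paper stop along the rail, 0 to 0.19 m, grows towards the trimmer's +y; at 0 the stop's centre is at trimmer y = -75 mm. It slides with about 1 N of friction and stays where it is left.
- stop_center (a point): centre of the black paper stop's block (trimmer's axes), 48 mm above the desk. Block: 52 mm across the rail (x), 40 mm along it (y), 34 to 62 mm above the desk; cheeks reach down beside the rail to 17 mm; an aluminium fence 6 mm thick, top 34 mm above the desk, reaches 91 mm from the centre to -x. White line at mid block on the -x face
- stop_face (a point): middle of the flat upright -y face of the black stop, where it is pushed towards +y; 48 mm above the desk. Push force: a low ridge from about 13 mm before the notch takes 4 to 6 N, then the force dips as the pin drops in (pulled in from about 4 mm before); a higher ridge behind the notch resists with about 9 to 13 N and would be run over by pushing harder
- notch (a point): middle of the orange index clip's notch on the rail, 22 mm above the desk (trimmer's axes). The clip is 36 mm along the rail, 29 mm above the desk at most, with an orange pointer at the notch lying on the bed to -x; it is set firmly (over 100 N). The stop is seated when stop_center has the same position along the rail (y) as this point
- stop_pin (a joint): lift of the spring pin inside the stop, m: 0 when down on the rail or in the notch, about 0.001 on the first ridge, 0.004 on the second; a white tell-tale at the far (+x) edge of the stop's top moves with it.
- lock_top (a point): centre of the top of the round green lock button (22 mm across) on the stop; 71.5 mm above the desk when up. It moves straight down.
- lock_button (a joint): how far the green button is pressed, m: 0 up, 0.006 fully down; takes about 3 N and stays down.
- eraser: blue and white eraser, 21x52x12 mm, loose, behind the rail; origin at the centre of its underside.
- binder_clip: black binder clip with wire handles, 32x31x43 mm, loose, in front of the bed; origin at the centre of its underside.
- notebook: black notebook, 148x110x16 mm, loose, on the leather desk pad (4 mm thick) left of the trimmer; origin at the centre of its underside.

How it is judged (in metres and radians):
On the way, in this order (a step that is already met when the one before it is completed fails the run):
1. the stop has clicked into the clip's notch (y of stop_center in the frame of notch between -0.0025 and 0.0025 m and value of joint stop_pin below 0.001 m and value of joint lock_button below 0.002 m), for 0.2 s.
2. the green button is pressed down (y of stop_center in the frame of notch between -0.0025 and 0.0025 m and value of joint stop_pin below 0.001 m and value of joint lock_button above 0.0045 m), for 0.1 s.
At the end, for the whole second after the job is handed in: The stop's centre is within 2.5 mm of the notch along the rail with its pin down (under 1 mm of lift) and at rest, the green button is down by over 4.5 mm of its 6 mm, the orange clip has stayed within 4 mm and the eraser, binder clip and notebook within 15 mm of where they were (all of step 2 and velocity of joint paper_stop between -0.005 and 0.005 m/s and distance of notch from where it was at the start of the episode below 0.004 m and distance of each of eraser, binder_clip, notebook from where it was at the start of the episode below 0.015 m); the robot touches nothing.
It fails at once if the stop was run past the notch (more than 9 mm beyond it) (y of stop_center in the frame of notch above 0.009 m).
It fails at once if the orange clip was shifted by over 4 mm (distance of notch from where it was at the start of the episode above 0.004 m).
It fails at once if the stop was taken between the fingers (y of the grasp point in the frame of stop_center between -0.018 and 0.018 m and x of the grasp point in the frame of stop_center between -0.024 and 0.024 m and z of the grasp point in the frame of stop_center below 0.024 m).
It fails at once if the eraser, binder clip or notebook was moved by over 15 mm (distance of any of eraser, binder_clip, notebook from where it was at the start of the episode above 0.015 m).
It also fails if it takes over 51 s, if anything falls off the work surface, if the arm or the gripper's body presses on something with over 40 N, if the wrist force passes 120 N, or if a joint passes its speed limit or range.

## Working session

There is one attempt and no reset: what is moved stays moved. The work goes in short steps, Python scripts to look and compute and a tool call to move; the robot and the scene stay as the last step left them, time stands still between calls to the robot, and variables do not carry over. Pictures are saved under pics/ and viewed, at most 10 in all, crops included, and the job is handed in when it is done.

Besides the shell and the picture viewer there is one more tool, called after "Request:" as name(argument=value, ...) on one line, values as JSON. jog_arm: Moves the arm, as the interface text tells. Its arguments: {"type":"object","properties":{"rows":{"type":"array"},"grip":{"type":"number"},"force":{"type":"number"}},"required":["rows"]}

```bash
mkdir -p pics
cat > h.py <<'E'
from bench import r
import numpy as np, cv2
from scipy.spatial.transform import Rotation as R
def snap(n,f):
    im,d=r.snapshot(n); cv2.imwrite(f'pics/{f}.png',im); np.save(f'pics/{f}.npy',d); return im,d
def ray(n,u,v,T=None):
    c=r.camera_params(n); K=np.array([[c['fx'],0,c['cx']],[0,c['fy'],c['cy']],[0,0,1]])
    p=cv2.undistortPoints(np.array([[[u,v]]],float),K,np.array(c['dist_coeffs']))[0,0]
    P=np.array(c['pose']) if T is None else T@np.array(c['tool_from_camera'])
    return P[:3,3],P[:3,:3]@np.array([p[0],p[1],1])
def atz(n,u,v,z,T=None):
    o,d=ray(n,u,v,T); return o+d*(z-o[2])/d[2]
def atd(n,u,v,dep,T=None):
    o,d=ray(n,u,v,T); return o+d*dep
def tool(s):
    T=np.eye(4);T[:3,:3]=R.from_euler('xyz',s['tcp_rot'],degrees=True).as_matrix();T[:3,3]=s['tool_pos'];return T
E
python3 - <<'E'
from h import *
np.set_printoptions(precision=2,suppress=True)
s=r.sense();print(s)
a,_=snap('scene','a');b,_=snap('side','b')
cv2.imwrite('pics/ab.png',cv2.resize(np.hstack([a,b]),(800,300)))
for n in('scene','side'):print(r.camera_params(n))
E
```

```text
{'time': 0.0, 'joint_pos': array([-77.31,   7.52,  85.33,   0.  ,  87.26,  -4.89]), 'qd': array([ 0.03,  0.09,  0.01, -0.  , -0.02,  0.06]), 'joint_efforts': array([  0.  , -56.94, -50.05,  -0.  ,   0.02,   0.  ]), 'tool_pos': array([ 181.13, -571.46,  230.25]), 'tcp_rot': array([-179.9 ,   -0.01,   17.58]), 'ft_force': array([ 0.43, -0.5 , -0.25]), 'wrist_torque': array([ 0.  , -0.01, -0.04]), 'grip_force': 0.0, 'finger_gap': 85.23606067497134}
{'fx': 485.6251957805612, 'fy': 485.6251957805612, 'cx': 246.73894461770206, 'cy': 190.8462382969127, 'dist_coeffs': array([-0.08,  0.  ,  0.  ,  0.  ,  0.  ]), 'pose': array([[   0.68,   -0.33,    0.65, -205.23],
       [  -0.73,   -0.3 ,    0.61, -632.65],
       [  -0.01,   -0.9 ,   -0.45,  563.91],
       [   0.  ,    0.  ,    0.  ,    1.  ]])}
{'fx': 375.1188176011094, 'fy': 375.1188176011094, 'cx': 255.69704250768467, 'cy': 192.0595826103204, 'dist_coeffs': array([-0.07,  0.  ,  0.  ,  0.  ,  0.  ]), 'pose': array([[   0.99,   -0.06,    0.13,  391.16],
       [  -0.14,   -0.55,    0.82, -674.7 ],
       [   0.02,   -0.83,   -0.56,  534.6 ],
       [   0.  ,    0.  ,    0.  ,    1.  ]])}
```

View pics/a.png

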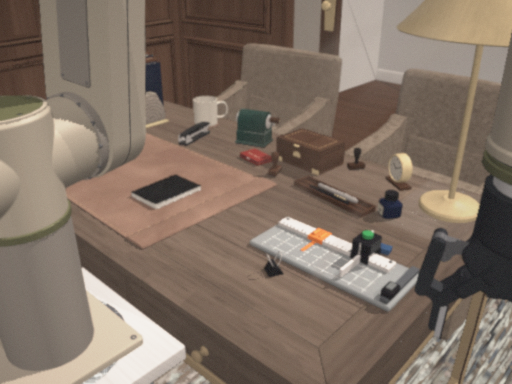

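View pics/b.png

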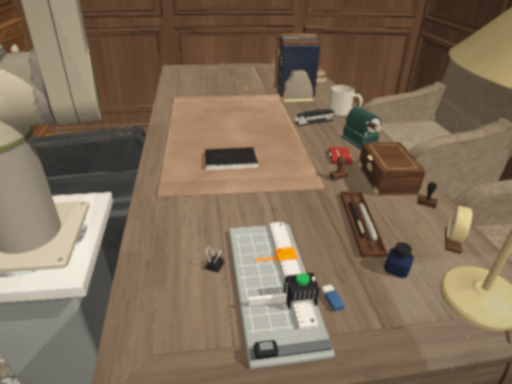

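The side view shows the trimmer: stop at about (302,290), green button (303,279), clip (286,254), cutter bar (265,349), eraser (333,297), binder clip (214,260). I'll enlarge both views.

Run:
```python
import cv2
a=cv2.imread('pics/b.png')[215:370,190:360]; cv2.imwrite('pics/bc.png',cv2.resize(a,None,fx=3.8,fy=3.8,interpolation=cv2.INTER_CUBIC))
a=cv2.imread('pics/a.png')[205:315,240:430]; cv2.imwrite('pics/ac.png',cv2.resize(a,None,fx=4,fy=4,interpolation=cv2.INTER_CUBIC))
```

```text
(no output)
```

View pics/bc.png

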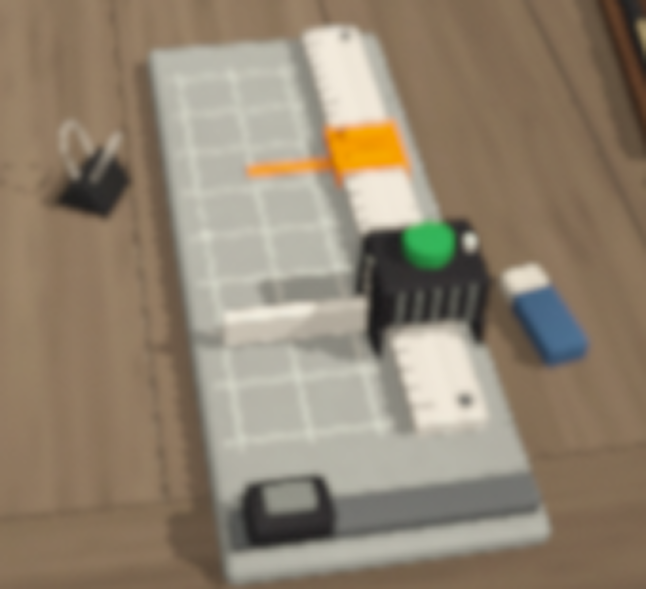

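View pics/ac.png

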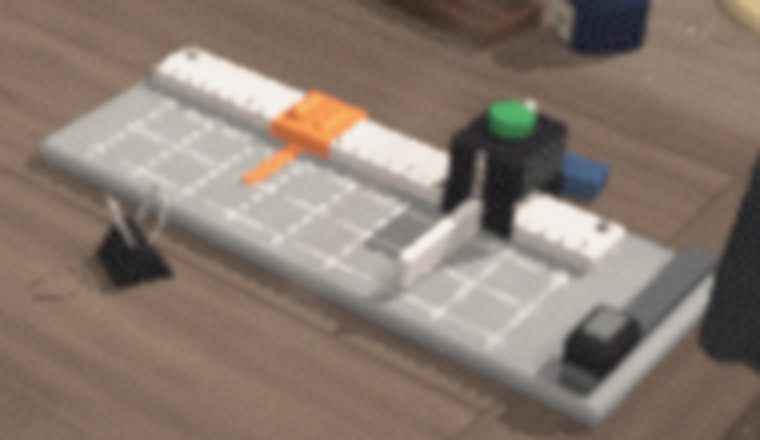

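The crops show: button top at crop side (429,238) and scene (512,111); the clip at side (367,147) and scene (320,122), with its pointer at the notch; bed corners are clear. Next I'll compute positions.

Run:
```python
from h import *
np.set_printoptions(precision=1,suppress=True)
S=lambda x,y,z:atz('side',190+x/3.8-.37,215+y/3.8-.37,z)
A=lambda x,y,z:atz('scene',240+x/4-.37,205+y/4-.37,z)
print('button',S(429,237,71.5),A(512,111,71.5))
print('bed -x+y corner',S(152,52,12),A(42,148,12))
print('bed -x-y corner',S(229,563,12),A(590,405,12))
print('bed +x-y corner',S(548,523,12),A(716,262,12))
print('bed +x+y',S(375,38,12))
print('pointer tip',S(248,172,13),A(246,180,13),'pointer root',S(328,165,13),A(292,150,13))
print('clip near corners',S(342,184,22),S(410,170,22),'far',S(326,128,29),S(402,122,29))
print('rail ends: -y',S(398,434,22),S(487,420,22),'+y',S(304,33,22),S(358,28,22))
print('stop face top edge',S(372,262,62),S(487,250,62),'far',S(364,232,62))
print('eraser',S(545,312,12),'binder',S(95,190,0))
```

```text
button [ 541.5 -252.4   71.5] [ 541.7 -252.2   71.5]
bed -x+y corner [437.1 -38.4  12. ] [432. -42.  12.]
bed -x-y corner [ 439.6 -359.2   12. ] [ 439.5 -359.2   12. ]
bed +x-y corner [ 571.  -359.2   12. ] [ 575.5 -352.8   12. ]
bed +x+y [567.7 -40.6  12. ]
pointer tip [ 478.  -142.9   13. ] [ 478.9 -141.    13. ] pointer root [ 520.3 -142.8   13. ] [ 518.  -141.5   13. ]
clip near corners [ 522.5 -166.3   22. ] [ 559.2 -160.7   22. ] far [ 520.4 -131.8   29. ] [ 561.1 -132.    29. ]
rail ends: -y [ 517.2 -315.7   22. ] [ 556.6 -313.9   22. ] +y [524.5 -43.5  22. ] [556.5 -42.5  22. ]
stop face top edge [ 516.  -255.1   62. ] [ 568.5 -254.7   62. ] far [ 516.2 -237.1   62. ]
eraser [ 603.7 -251.9   12. ] binder [ 398.8 -133.4    0. ]
```

Run:
```python
from h import *
np.set_printoptions(precision=0,suppress=True)
a=np.load('pics/a.npy');b=np.load('pics/b.npy')
for u,v in[(450,205),(467,120),(405,25),(425,35),(440,15),(480,40),(505,40)]:print('scene',u,v,a[v,u],atd('scene',u,v,a[v,u]))
for u,v in[(480,300),(500,260),(455,45),(480,60),(505,65),(490,30)]:print('side',u,v,b[v,u],atd('side',u,v,b[v,u]))
print(r.camera_params('wrist'))
```

```text
scene 450 205 1136.8027 [ 855. -298.   25.]
scene 467 120 1064.478 [ 877. -292.  228.]
scene 405 25 975.72424 [ 764. -169.  431.]
scene 425 35 908.77814 [ 718. -234.  423.]
scene 440 15 908.2745 [ 751. -245.  459.]
scene 480 40 846.0124 [ 721. -338.  427.]
scene 505 40 833.95544 [ 740. -376.  429.]
side 480 300 648.68243 [ 860. -306.   23.]
side 500 260 620.2102 [ 878. -289.  103.]
side 455 45 2516.1326 [2147. 1757.   11.]
side 480 60 427.45297 [ 718. -275.  432.]
side 505 65 400.00662 [ 726. -308.  436.]
side 490 30 451.12656 [ 753. -234.  459.]
{'fx': 315.1730323888962, 'fy': 315.1730323888962, 'cx': 258.48812611747405, 'cy': 190.55891218671087, 'dist_coeffs': array([0., 0., 0., 0., 0.]), 'tool_from_camera': array([[   0.,   -1.,   -0.,   73.],
       [   1.,    0.,   -0.,   -0.],
       [   0.,   -0.,    1., -142.],
       [   0.,    0.,    0.,    1.]])}
```

Request:
jog_arm(rows=[[[43,-15,3],[0,0,-0.126]],[[85,-30,6],[0,0,-0.253]],[[128,-45,9],[0,0,-0.379]],[[170,-60,12],[0,0,-0.506]],[[213,-75,16],[0,0,-0.632]],[[255,-90,19],[0,0,-0.758]],[[298,-105,22],[0,0,-0.885]],[[340,-120,25],[0,0,-1.011]],[[383,-136,28],[0,0,-1.138]],[[425,-151,31],[0,0,-1.264]]], grip=0, force=60)

```text
time: 1.1
tool_pos: [541.9, -298.0, 199.7]
tcp_rot: [-180.0, -0.0, 90.3]
ft_force: [0.6, -0.8, 0.5]
finger_gap: 0.6
grip_force: 0.0
```

Request:
jog_arm(rows=[[[0,0,0],[0,0,0]],[[0,0,0],[0,0,0]],[[0,0,0],[0,0,0]],[[0,0,0],[0,0,0]]])

```text
time: 1.5
tool_pos: [539.9, -300.6, 200.3]
tcp_rot: [-180.0, 0.0, 89.9]
ft_force: [-0.6, -0.2, -0.7]
finger_gap: 0.1
grip_force: 0.0
```

Run:
```python
from h import *
s=r.sense();print(s);T=tool(s);np.save('pics/Tc.npy',T)
im,d=snap('wrist','c');cv2.imwrite('pics/cc.png',cv2.resize(im,(800,600),interpolation=cv2.INTER_CUBIC))
```

```text
{'time': 1.5, 'joint_pos': array([-3.38540151e+01,  1.11131009e+01,  8.44750638e+01, -1.56758929e-02,
        8.44209225e+01, -3.37297030e+01]), 'qd': array([-0.24317886, -0.14101217,  0.04113061,  0.05178594, -0.07208198,
       -0.09543907]), 'joint_efforts': array([ 6.35148771e-01, -5.94787252e+01, -4.95403612e+01,  3.82843951e-02,
        3.60951053e-03,  5.44207156e-03]), 'tool_pos': array([ 539.91095767, -300.64346359,  200.28302648]), 'tcp_rot': array([-1.79983779e+02,  7.92915177e-03,  8.98772142e+01]), 'ft_force': array([-0.57981127, -0.24297773, -0.6544188 ]), 'wrist_torque': array([-0.01301287, -0.02632884, -0.07181476]), 'grip_force': 0.0, 'finger_gap': 0.14942447580300483}
```

View pics/cc.png

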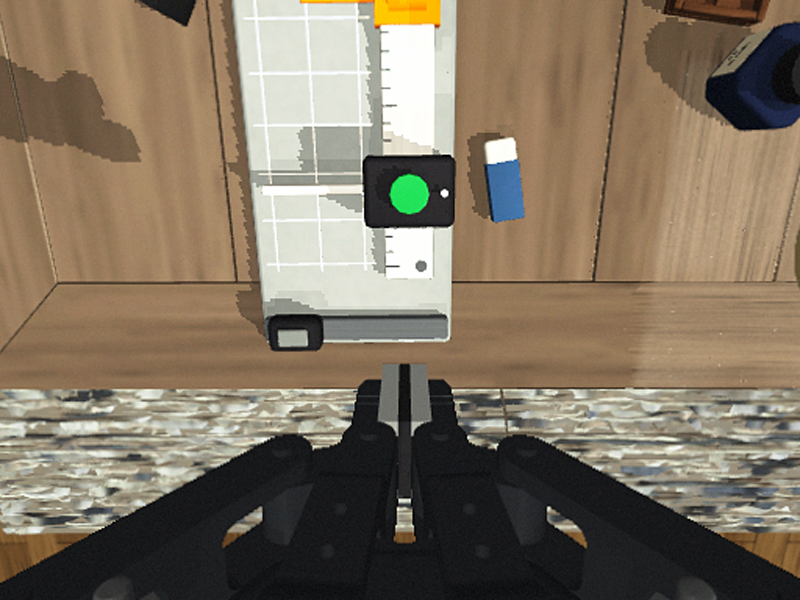

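The wrist view (scaled 1.5625) shows the button at (409,194), the block from (363,155) to (455,227), the clip's -y edge at (407,25) and the pointer at about y=1. The trimmer is rotated slightly.

Run:
```python
from h import *
np.set_printoptions(precision=1,suppress=True)
T=np.load('pics/Tc.npy')
W=lambda x,y,z:atz('wrist',x/1.5625-.2,y/1.5625-.2,z,T)
for n,x,y,z in [('button',409,194,71.5),('block -x-y',363,227,62),('block +x-y',455,227,62),('block -x+y',364,155,62),('block +x+y',455,155,62),('rail -x near',386,278,22),('rail -x far',381,28,22),('rail +x near',433,278,22),('rail +x far',434,28,22),('bed -x near',264,340,12),('bed -x far',234,8,12),('clip -y L',375,27,24),('clip -y R',441,27,24),('pointer near edge',330,3,13),('cutter +y edge',390,316,20),('eraser',505,180,12)]:print(n,W(x,y,z))
```

```text
button [ 541.  -250.    71.5]
block -x-y [ 515.  -269.2   62. ]
block +x-y [ 567.3 -269.3   62. ]
block -x+y [ 516.6 -229.9   62. ]
block +x+y [ 566.2 -230.    62. ]
rail -x near [ 526.1 -309.5   22. ]
rail -x far [ 525.  -159.7   22. ]
rail +x near [ 557.6 -309.5   22. ]
rail +x far [ 555.8 -159.8   22. ]
bed -x near [ 437.5 -358.    12. ]
bed -x far [ 437.8 -147.1   12. ]
clip -y L [ 521.7 -159.6   24. ]
clip -y R [ 559.7 -159.7   24. ]
pointer near edge [ 494.8 -144.7   13. ]
cutter +y edge [ 528.4 -337.1   20. ]
eraser [ 604.  -246.3   12. ]
```

Request:
jog_arm(rows=[[[0,0,40],[0,0,0]],[[0,0,80],[0,0,0]],[[0,0,115],[0,0,0]],[[0,0,140],[0,0,0]],[[0,0,154],[0,0,0]],[[0,0,154],[0,0,0]],[[0,0,154],[0,0,0]],[[0,0,154],[0,0,0]]])

```text
time: 2.35
tool_pos: [542.1, -300.8, 48.7]
tcp_rot: [179.8, 0.1, 90.0]
ft_force: [0.8, 0.7, 1.3]
finger_gap: -0.2
grip_force: 0.0
```

Request:
jog_arm(rows=[[[3,0,0],[0,0,0]],[[6,0,0],[0,0,0]],[[8,0,0],[0,0,0]],[[10,0,0],[0,0,0]],[[12,0,0],[0,0,0]],[[14,0,0],[0,0,0]],[[16,0,0],[0,0,0]],[[18,0,0],[0,0,0]],[[20,0,0],[0,0,0]],[[22,0,0],[0,0,0]]])

```text
time: 3.35
tool_pos: [540.7, -277.7, 46.3]
tcp_rot: [-180.0, 0.0, 90.0]
ft_force: [0.0, -1.1, -0.3]
finger_gap: 0.2
grip_force: 0.5
```

Request:
jog_arm(rows=[[[4,0,0],[0,0,0]],[[9,0,0],[0,0,0]],[[14,0,0],[0,0,0]],[[19,0,0],[0,0,0]],[[24,0,0],[0,0,0]],[[29,0,0],[0,0,0]],[[34,0,0],[0,0,0]],[[38,0,0],[0,0,0]],[[41,0,0],[0,0,0]],[[43,0,0],[0,0,0]]])

```text
time: 4.35
tool_pos: [540.8, -234.4, 46.3]
tcp_rot: [180.0, -0.0, 90.0]
ft_force: [-1.4, -0.9, 0.3]
finger_gap: -0.0
grip_force: 0.5
```

Request:
jog_arm(rows=[[[4,0,0],[0,0,0]],[[8,0,0],[0,0,0]],[[13,0,0],[0,0,0]],[[18,0,0],[0,0,0]],[[23,0,0],[0,0,0]],[[28,0,0],[0,0,0]],[[32,0,0],[0,0,0]],[[35,0,0],[0,0,0]],[[37,0,0],[0,0,0]],[[37,0,0],[0,0,0]]])

```text
time: 5.35
tool_pos: [540.9, -197.3, 46.3]
tcp_rot: [180.0, -0.0, 90.0]
ft_force: [-0.1, -0.2, -0.2]
finger_gap: 0.2
grip_force: 0.0
```

Run:
```python
from h import *
s=r.sense();print(s['tool_pos'],s['ft_force'],s['time']);T=tool(s);np.save('pics/Td.npy',T)
im,d=snap('wrist','d');cv2.imwrite('pics/dd.png',cv2.resize(im[:300],None,fx=1.5625,fy=1.5625,interpolation=cv2.INTER_CUBIC))
```

```text
[ 540.88802575 -197.29168518   46.29914941] [-0.11068223 -0.19494318 -0.19454208] 5.35
```

View pics/dd.png

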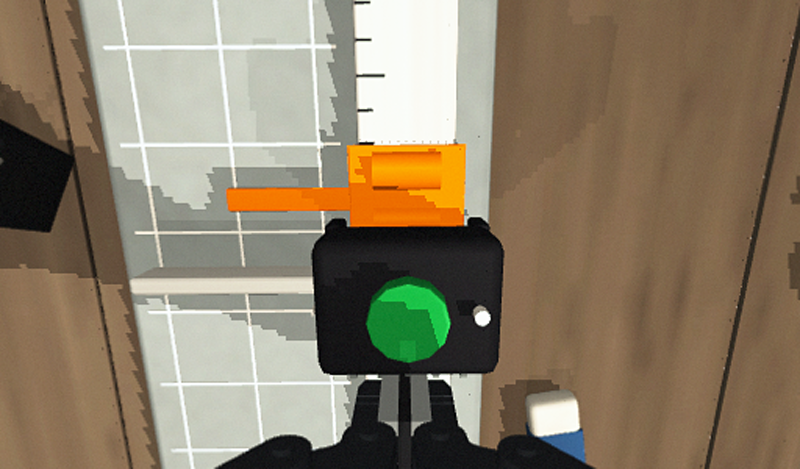

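Here the button is at (408,320), the block's rear top edge at y≈373 and its front at y≈228. The pointer is at rows 188–211 and the clip's far edge at y≈145. I'll measure the remaining travel.

Run:
```python
from h import *
np.set_printoptions(precision=1,suppress=True)
T=np.load('pics/Td.npy')
W=lambda x,y,z:atz('wrist',x/1.5625-.2,y/1.5625-.2,z,T)
for n,x,y,z in [('button',408,320,71.5),('block -y',408,373,62),('block +y',408,229,62),('clip +y edge at rail',400,144,22),('clip +y edge',360,146,29),('ptr tip near',240,211,12.5),('ptr tip far',240,188,12.5),('ptr root mid',330,199,13)]:print(n,W(x,y,z))
d=np.load('pics/d.npy')
for u,v in[(150,128),(200,128),(240,97),(260,110),(230,120),(261,200)]:print(u,v,atd('wrist',u,v,d[v,u],T))
```

```text
button [ 540.5 -164.3   71.5]
block -y [ 540.7 -183.4   62. ]
block +y [ 540.5 -143.    62. ]
clip +y edge at rail [ 538.1 -121.9   22. ]
clip +y edge [ 525.9 -122.5   29. ]
ptr tip near [ 481.6 -144.4   12.5]
ptr tip far [ 482.3 -136.5   12.5]
ptr root mid [ 513.6 -140.1   13. ]
150 128 [ 479.8 -140.8   11.8]
200 128 [ 507.6 -140.6   13.4]
240 97 [ 530.2 -124.3   21.9]
260 110 [ 540.3 -130.4   28. ]
230 120 [ 524.7 -135.7   20.9]
261 200 [ 540.6 -163.    69.6]
```

Request:
jog_arm(rows=[[[2,0,0],[0,0,0]],[[4,0,0],[0,0,0]],[[6,0,0],[0,0,0]],[[7,0,0],[0,0,0]],[[8,0,0],[0,0,0]]])

```text
time: 5.9
tool_pos: [540.8, -189.6, 46.3]
tcp_rot: [180.0, 0.0, 90.0]
ft_force: [0.4, -1.0, 0.1]
finger_gap: -0.3
grip_force: 0.4
```

Request:
jog_arm(rows=[[[0.5,0,0],[0,0,0]],[[1,0,0],[0,0,0]],[[1.5,0,0],[0,0,0]],[[2,0,0],[0,0,0]]])

```text
time: 6.3
tool_pos: [540.8, -187.7, 46.4]
tcp_rot: [180.0, 0.0, 90.0]
ft_force: [0.4, -0.9, 1.4]
finger_gap: 0.2
grip_force: 0.4
```

Request:
jog_arm(rows=[[[0.5,0,0],[0,0,0]],[[1,0,0],[0,0,0]],[[1.5,0,0],[0,0,0]],[[2,0,0],[0,0,0]]])

```text
time: 6.7
tool_pos: [540.8, -185.6, 46.3]
tcp_rot: [180.0, -0.0, 90.0]
ft_force: [1.1, -0.4, 0.9]
finger_gap: -0.1
grip_force: 0.4
```

Request:
jog_arm(rows=[[[0.5,0,0],[0,0,0]],[[1,0,0],[0,0,0]],[[1.5,0,0],[0,0,0]],[[2,0,0],[0,0,0]]])

```text
time: 7.1
tool_pos: [540.8, -183.6, 46.3]
tcp_rot: [180.0, -0.0, 90.0]
ft_force: [0.3, -1.5, 1.2]
finger_gap: 0.2
grip_force: 0.4
```

Request:
jog_arm(rows=[[[0.5,0,0],[0,0,0]],[[1,0,0],[0,0,0]],[[1.5,0,0],[0,0,0]],[[2,0,0],[0,0,0]]])

```text
time: 7.5
tool_pos: [540.8, -182.1, 46.4]
tcp_rot: [180.0, 0.0, 90.0]
ft_force: [0.5, -5.3, -0.9]
finger_gap: -0.3
grip_force: 2.4
```

Request:
jog_arm(rows=[[[0.5,0,0],[0,0,0]],[[1,0,0],[0,0,0]],[[1.5,0,0],[0,0,0]],[[2,0,0],[0,0,0]]])

```text
time: 7.9
tool_pos: [540.8, -179.7, 46.3]
tcp_rot: [-180.0, -0.0, 90.0]
ft_force: [-0.5, -2.5, 0.9]
finger_gap: -0.2
grip_force: 1.8
```

```bash
cat > m.py <<'E'
from h import *
import sys
np.set_printoptions(precision=1,suppress=True)
s=r.sense();T=tool(s);im,d=snap('wrist',sys.argv[1])
hsv=cv2.cvtColor(im,cv2.COLOR_BGR2HSV)
def blob(lo,hi,win):
    m=cv2.inRange(hsv,lo,hi);q=np.zeros_like(m);x0,x1,y0,y1=win;q[y0:y1,x0:x1]=m[y0:y1,x0:x1]
    c=max(cv2.findContours(q,0,2)[0],key=cv2.contourArea);x,y,w,h=cv2.boundingRect(c);return x+w/2-.5,y+h/2-.5
g=blob((50,100,50),(80,255,255),(0,512,0,384));o=blob((8,150,100),(20,255,255),(140,190,0,300))
B=atz('wrist',*g,71.5 if len(sys.argv)<3 else float(sys.argv[2]),T);P=atz('wrist',*o,13,T)
print(s['tool_pos'],s['ft_force'],g,o,B,P,'remaining',P[1]-B[1])
E
python3 m.py e
```

```text
[ 540.8 -179.7   46.3] [-0.5 -2.5  0.9] (261.0, 204.5) (168.5, 159.0) [ 540.5 -146.7   71.5] [ 488.8 -140.2   13. ] remaining 6.474911847553869
```

Request:
jog_arm(rows=[[[0.5,0,0],[0,0,0]],[[1,0,0],[0,0,0]],[[1.5,0,0],[0,0,0]],[[2,0,0],[0,0,0]]])

```text
time: 8.35
tool_pos: [540.8, -177.4, 46.3]
tcp_rot: [-180.0, -0.0, 90.0]
ft_force: [-0.8, -1.7, 0.6]
finger_gap: 0.0
grip_force: 1.0
```

Request:
jog_arm(rows=[[[0.3,0,0],[0,0,0]],[[0.6,0,0],[0,0,0]],[[1,0,0],[0,0,0]]])

```text
time: 8.65
tool_pos: [540.8, -176.5, 46.3]
tcp_rot: [-180.0, -0.0, 90.0]
ft_force: [0.2, -1.6, 1.2]
finger_gap: 0.4
grip_force: 0.6
```

```bash
python3 m.py f
```

```text
[ 540.8 -176.5   46.3] [ 0.2 -1.6  1.2] (261.0, 204.5) (169.0, 164.0) [ 540.5 -143.5   71.5] [ 488.9 -139.9   13. ] remaining 3.6070731414143324
```

Request:
jog_arm(rows=[[[0.3,0,0],[0,0,0]],[[0.6,0,0],[0,0,0]],[[1,0,0],[0,0,0]]])

```text
time: 9.0
tool_pos: [540.8, -175.6, 46.2]
tcp_rot: [-180.0, -0.0, 90.0]
ft_force: [0.8, -0.7, -0.1]
finger_gap: 0.0
grip_force: 0.3
```

Request:
jog_arm(rows=[[[0.3,0,0],[0,0,0]],[[0.6,0,0],[0,0,0]],[[1,0,0],[0,0,0]]])

```text
time: 9.3
tool_pos: [540.7, -174.5, 46.2]
tcp_rot: [-180.0, -0.0, 90.0]
ft_force: [-0.0, 0.3, 0.1]
finger_gap: -0.0
grip_force: 0.0
```

```bash
python3 m.py g
```

```text
[ 540.7 -174.5   46.2] [-0.   0.3  0.1] (261.0, 204.5) (169.0, 165.5) [ 540.4 -141.5   71.5] [ 488.7 -138.7   13. ] remaining 2.7372345412067887
```

Request:
jog_arm(rows=[[[0.3,0,0],[0,0,0]],[[0.6,0,0],[0,0,0]],[[1,0,0],[0,0,0]],[[1,0,0],[0,0,0]]])

```text
time: 9.75
tool_pos: [540.8, -173.6, 46.3]
tcp_rot: [-180.0, -0.0, 90.0]
ft_force: [-0.5, -0.2, 0.3]
finger_gap: 0.1
grip_force: 0.0
```

```bash
python3 m.py i
```

```text
[ 540.8 -173.6   46.3] [-0.5 -0.2  0.3] (261.0, 201.0) (169.0, 165.0) [ 540.5 -139.1   71.5] [ 488.8 -137.6   13. ] remaining 1.574881176221993
```

The force dropped to zero and the stop jumped ahead of the finger, so it has likely clicked in. I'll check by eye.

Run:
```python
from h import *
im=cv2.imread('pics/i.png')[110:250,120:330];b,_=snap('side','j');b=b[225:310,230:357]
cv2.imwrite('pics/ii.png',np.vstack([cv2.resize(im,(430,287),interpolation=2),cv2.resize(b,(430,288),interpolation=2)]))
```

```text
(no output)
```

View pics/ii.png

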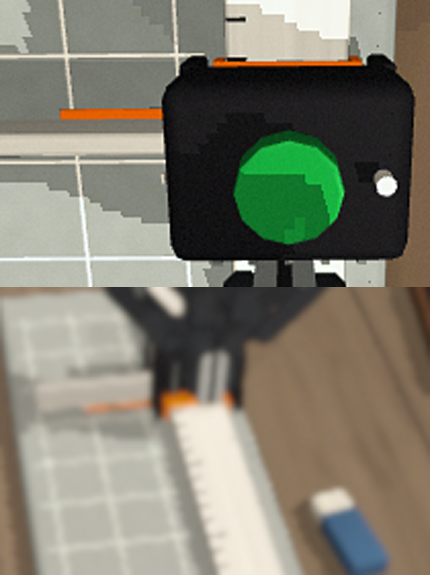

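Request:
jog_arm(rows=[[[0.5,0,0],[0,0,0]],[[1,0,0],[0,0,0]],[[1.5,0,0],[0,0,0]],[[1.5,0,0],[0,0,0]]])

```text
time: 10.25
tool_pos: [540.8, -172.1, 46.3]
tcp_rot: [-180.0, -0.0, 90.0]
ft_force: [-0.7, -0.1, -0.6]
finger_gap: 0.0
grip_force: 0.0
```

```bash
python3 m.py k
```

```text
[ 540.8 -172.1   46.3] [-0.7 -0.1 -0.6] (261.0, 204.5) (169.5, 168.0) [ 540.5 -139.1   71.5] [ 488.9 -137.8   13. ] remaining 1.2871436518768746
```

Request:
jog_arm(rows=[[[0.3,0,0],[0,0,0]],[[0.6,0,0],[0,0,0]],[[0.6,0,0],[0,0,0]]])

```text
time: 10.6
tool_pos: [540.8, -171.6, 46.3]
tcp_rot: [180.0, 0.0, 90.0]
ft_force: [0.5, -1.5, -0.1]
finger_gap: -0.4
grip_force: 0.3
```

Request:
jog_arm(rows=[[[0.3,0,0],[0,0,0]],[[0.5,0,0],[0,0,0]],[[0.5,0,0],[0,0,0]]])

```text
time: 10.9
tool_pos: [540.8, -171.1, 46.3]
tcp_rot: [180.0, 0.0, 90.0]
ft_force: [-0.8, -0.8, 0.3]
finger_gap: 0.1
grip_force: 0.4
```

Request:
jog_arm(rows=[[[-8,0,0],[0,0,0]],[[-16,0,0],[0,0,0]],[[-24,0,-20],[0,0,0]],[[-30,0,-55],[0,0,0]],[[-35,0,-90],[0,0,0]],[[-37,0,-110],[0,0,0]],[[-37,0,-110],[0,0,0]],[[-37,0,-110],[0,0,0]],[[-37,0,-110],[0,0,0]]])

```text
time: 11.8
tool_pos: [539.8, -207.8, 154.5]
tcp_rot: [-179.9, -0.1, 90.0]
ft_force: [0.2, 0.1, -0.7]
finger_gap: -0.1
grip_force: 0.0
```

```bash
python3 m.py l
python3 - <<'E'
from h import *
s=r.sense();np.save('pics/Tl.npy',tool(s));print(s['tool_pos'])
im=cv2.imread('pics/l.png')[80:280,130:330];cv2.imwrite('pics/ll.png',cv2.resize(im,(600,600),interpolation=2))
E
```

```text
[ 539.8 -207.8  154.5] [ 0.2  0.1 -0.7] (261.5, 104.0) (189.0, 99.0) [ 540.2 -139.7   71.5] [ 478.  -137.1   13. ] remaining 2.6191977388049565
[ 539.71720594 -207.65087649  154.29687932]
```

View pics/ll.png

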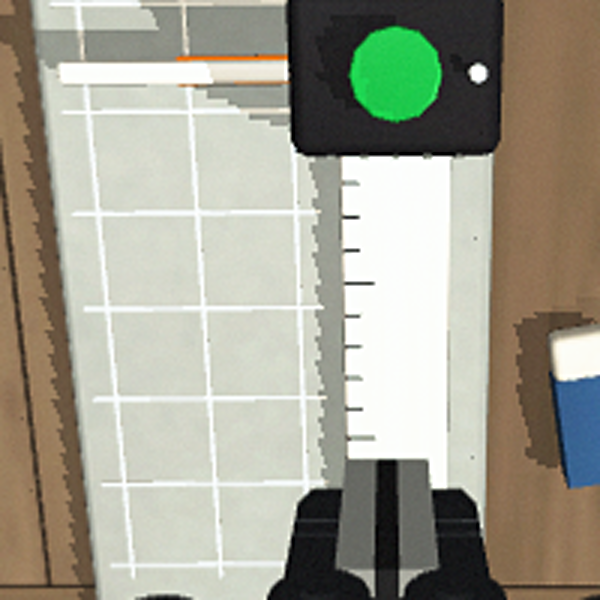

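Run:
```python
from h import *
np.set_printoptions(precision=2,suppress=True)
T=np.load('pics/Tl.npy');print(r.camera_params('wrist')['tool_from_camera'])
W=lambda x,y,z:atz('wrist',130+x/3-.33,80+y/3-.33,z,T)
for n,x,y,z in [('ptr far',230,57,13),('ptr near',230,86,13),('fence far',130,62,34),('fence near',130,84,34),('block -y',396,155,62),('button',396,73,71.5)]:print(n,W(x,y,z))
```

```text
[[   0.     -0.96   -0.29   73.95]
 [   1.      0.     -0.     -1.12]
 [   0.     -0.29    0.96 -141.54]
 [   0.      0.      0.      1.  ]]
ptr far [ 492.84 -136.53   13.  ]
ptr near [ 492.45 -144.59   13.  ]
fence far [ 469.57 -137.66   34.  ]
fence near [ 469.12 -143.33   34.  ]
block -y [ 540.33 -159.01   62.  ]
button [ 540.21 -139.46   71.5 ]
```

The fence mid (−140.5) coincides with the pointer mid (−140.6), so the stop is seated. Now I'll press the button.

Request:
jog_arm(rows=[[[20,0,0],[0,0,0]],[[40,0,0],[0,0,0]],[[58,0,10],[0,0,0]],[[68,0,30],[0,0,0]],[[68,0,50],[0,0,0]],[[68,0,65],[0,0,0]],[[68,0,72],[0,0,0]],[[68,0,76],[0,0,0]],[[68,0,76],[0,0,0]],[[68,0,76],[0,0,0]]])

```text
time: 12.85
tool_pos: [541.3, -140.5, 81.1]
tcp_rot: [179.9, 0.0, 90.0]
ft_force: [-0.5, 0.1, 0.6]
finger_gap: 0.4
grip_force: 0.0
```

Request:
jog_arm(rows=[[[0,0,1.5],[0,0,0]],[[0,0,3],[0,0,0]],[[0,0,4.5],[0,0,0]],[[0,0,6],[0,0,0]],[[0,0,6],[0,0,0]]])

```text
time: 13.35
tool_pos: [540.6, -140.0, 74.0]
tcp_rot: [-180.0, -0.0, 90.0]
ft_force: [-0.4, 0.1, -0.0]
finger_gap: 0.1
grip_force: 0.0
```

Request:
jog_arm(rows=[[[0,0,1],[0,0,0]],[[0,0,2],[0,0,0]],[[0,0,3],[0,0,0]],[[0,0,4],[0,0,0]],[[0,0,4],[0,0,0]]])

```text
time: 13.85
tool_pos: [540.8, -140.1, 70.3]
tcp_rot: [180.0, 0.0, 90.0]
ft_force: [-0.2, -0.0, 1.5]
finger_gap: -0.2
grip_force: 0.7
```

Request:
jog_arm(rows=[[[0,0,1],[0,0,0]],[[0,0,2],[0,0,0]],[[0,0,3],[0,0,0]],[[0,0,4],[0,0,0]],[[0,0,4],[0,0,0]]])

```text
time: 14.35
tool_pos: [540.8, -140.0, 66.1]
tcp_rot: [180.0, 0.0, 90.0]
ft_force: [0.1, 0.1, 1.6]
finger_gap: -0.1
grip_force: 0.5
```

Request:
jog_arm(rows=[[[0,0,0.5],[0,0,0]],[[0,0,1],[0,0,0]],[[0,0,1],[0,0,0]]])

```text
time: 14.65
tool_pos: [540.8, -140.1, 65.5]
tcp_rot: [180.0, 0.0, 90.0]
ft_force: [-1.7, 0.9, 4.4]
finger_gap: 0.2
grip_force: 2.2
```

Request:
jog_arm(rows=[[[0,0,0.5],[0,0,0]],[[0,0,1],[0,0,0]],[[0,0,1],[0,0,0]]])

```text
time: 14.95
tool_pos: [541.0, -140.4, 65.4]
tcp_rot: [180.0, 0.0, 90.0]
ft_force: [-5.5, 0.5, 12.1]
finger_gap: 0.1
grip_force: 5.8
```

The force rose to 12 N at 65.4 mm, so the button is on its bottom stop. I'll retreat straight up, then check.

Request:
jog_arm(rows=[[[0,0,-3],[0,0,0]],[[0,0,-10],[0,0,0]],[[0,0,-30],[0,0,0]],[[-15,0,-55],[0,0,0]],[[-40,0,-80],[0,0,0]],[[-60,0,-90],[0,0,0]],[[-68,0,-90],[0,0,0]],[[-68,0,-90],[0,0,0]],[[-68,0,-90],[0,0,0]],[[-68,0,-90],[0,0,0]]])

```text
time: 15.95
tool_pos: [540.1, -206.8, 152.8]
tcp_rot: [-179.9, -0.1, 90.0]
ft_force: [0.9, 0.3, -0.0]
finger_gap: -0.0
grip_force: 0.0
```

```bash
python3 m.py n 65.5
python3 - <<'E'
from h import *
s=r.sense();T=tool(s);d=np.load('pics/n.npy');print(s['ft_force'])
im=cv2.imread('pics/n.png');hsv=cv2.cvtColor(im,cv2.COLOR_BGR2HSV);m=cv2.inRange(hsv,(50,100,50),(80,255,255))
v,u=np.nonzero(m);z=[atd('wrist',a,b,d[b,a],T)[2] for a,b in zip(u,v)];print('green z',np.median(z))
cv2.imwrite('pics/nn.png',cv2.resize(im[60:260,130:330],(600,600),interpolation=2))
E
```

```text
[ 540.1 -206.8  152.8] [ 0.9  0.3 -0. ] (261.0, 105.5) (188.5, 100.5) [ 540.1 -139.7   65.5] [ 478.1 -137.3   13. ] remaining 2.481935391030163
[-0.36752691 -0.37150999  0.21720176]
green z 64.5682757461808
```

View pics/nn.png

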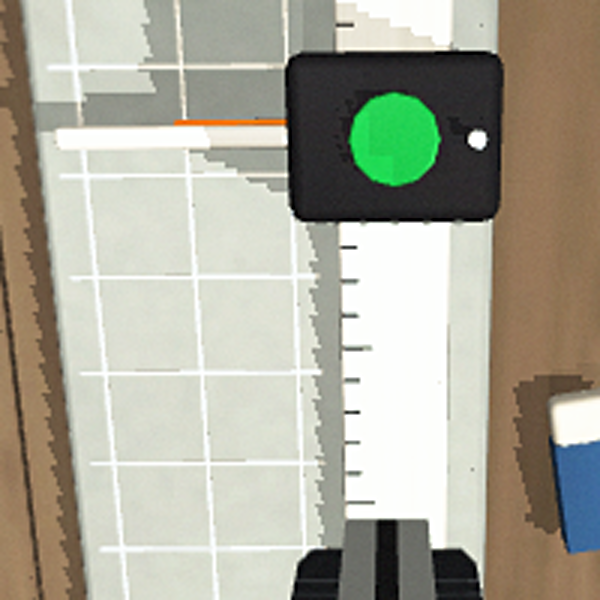

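The button is down: its top is at about 65 mm and its disc at crop (395,139). The stop hasn't moved, and its fence still lies over the orange pointer (row ~123). Nothing is being touched, so I'm handing in.

```bash
python3 -c "
from bench import r
print(r.hand_in())"
```

```text
the job is handed in; nothing more can be done
None
```

I pushed the stop until it clicked into the notch, pressed the green button fully down, backed the arm clear and handed the job in; by my camera measurements the stop is within about 1.5 mm of the notch, but the hand-in returned no verdict.

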